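# Slide the pepper mill up to the butcher's block

## Robot

A 6-joint arm with a two-finger parallel gripper is mounted at the origin on the work surface. World frame = base frame: x ahead of the robot, y to its left, z up, the work surface at z = 0. Lengths are in m, angles in degrees, forces in N, time in s.
With the tool pointing down it reaches from about 0.35 to 0.875 m from the base axis. Payload 4.2 kg.
Tool frame: the origin (TCP) lies at the very end of the fingers, on their centre line; the grasp point (between the pads) lies 19 mm behind it (r.hold_point_z is the distance from the TCP to the grasp point, in m); z points along the fingers, y is the direction in which the jaws open and shut (so a half turn about z gives the same grasp; the last joint's range is limited). The gripper opens to 87 mm and grips with 3 to 60 N. Pads are 19 mm wide; open, the fingers measure 117 mm over their backs; the gripper's body (75 mm by 190 mm) begins 51 mm behind the grasp point.
Start: joints at [-55.485, 22.042, 0.453, 0, -68.411, -14.817], TCP at [0.211, -0.588, 0.223] pointing down, gripper open.
Joint ranges: [-179.83, 179.83], [-69.29, 118.12], [-61.27, 80.66], [-181.25, 117.63], [-171.15, -9.14], [-177.46, 177.46]. Speed limits (degrees/s): [159.86, 159.86, 180, 180, 180, 180].

## Interface

Orientations are given as a 3x3 rotation matrix whose columns are the frame's x, y, z axes.
In Python, from station import r, cams, ticket gives the robot as it stands.
- The arm moves only by the tool drive_tool, never from a script. Its argument "deltas" is a list of rows, each an object of numbers: "dx", "dy", "dz": the shift along the tool's x, y, z in m; "wx", "wy", "wz": the turn, a rotation vector about the tool's x, y, z in degrees. A call has 1 to 20 rows; each row is the pose to reach, as a shift and turn from the pose commanded when the call began, along the tool's axes at that moment; what a row does not reach only later rows make up. A row lasts 1/10 s, in which the tool goes at most 50 mm and 8.59 degrees, less where a joint would pass 70% of its speed; a pose out of reach is approached as far as the arm can. A call with a gripper value outside its range is refused whole. "gripper" is the opening, from 0 (shut) to 1 (fully open), set as the call begins (left out, the last holds). The fingers move at their own pace and stop on an object; the grip force is fixed at half the most. Time passes only in rows, so rows that repeat a pose let the fingers close. It gives the time, the measured TCP pose, the force and the opening at its end, in the units of the state.
- r.sense(): the state, without advancing time (a new reading comes with each control period).
- cams.capture(name): name is "scene" or "top"; returns the picture (420x560x3 uint8, red, green, blue); there is no depth.
- cams.camera_model(name): a dict with "intrinsics" (3x3 intrinsics, pixels), "extrinsics" (4x4, takes a point from world to camera coordinates). Camera axes: x right, y down, z forward; pixel columns grow to the right and rows downward; lengths in m; the calibration is good to about 2 mm. A picture is of the moment at which its call begins. camera_model takes no time and is no camera call.
- ticket.finish_job(): hands the job in, once; it reports no verdict.
The state is a dict: "time_s": time; "joints": joint angles; "joint_velocities": joint speeds; "effort": joint torques, N m; "tcp_pos": TCP position; "ee_rot": TCP orientation; "wrist_force": force on the tool from outside, world axes, zero at the start; "moment": the same for the moment, N m; "gripper_width": opening from 0.0 (shut) to 1.0 (fully open).
Only numpy, scipy, OpenCV 4.12 (cv2) and the standard library are available. Lean on these libraries where they do the work, as an engineer would, in place of code of your own. Each camera call takes 0.05 s, during which the arm holds its last target.

## Task

The cook's fingers are messy from the meat, so nothing is to be picked up: with the fingertips, push the tall pepper mill low on its foot so that it slides upright across the table into the gap between the sugar jar and the oil bottle, until its foot stands right up against the edge of the butcher's block. Keep it standing, do not lift it or put the fingers round it, and do not touch it above its waist. Leave the jar, the bottle, the small salt mill and the mug where they stand, then take the hand away.

Things in the scene. Friction and masses are not known exactly. Their poses are not given: they have to be found in the camera images.
- mill: Tall pepper mill of dark turned wood, loose, about 0.3 to 0.55 kg, 235 mm tall overall; this is its lower part. Origin: centre of its underside; z up. Round: the foot is a straight-sided cylinder 62 mm in diameter from the table to 40 mm up, then it narrows to 40 mm diameter at 72 mm and to the waist, 34 mm diameter at 100 mm up. It may tip over if pushed higher than about 40 mm.
- mill_top: The upper part of the same pepper mill, joined firmly to it: everything above the waist, not to be touched. Origin: on the mill's axis at the waist, 100 mm above the underside; it runs 135 mm up from there and is at most 50 mm in diameter (widest at 150 to 170 mm and at about 205 mm above the table).
- block_edge (a point): Butcher's block: thick wooden slab on the table beyond the mill, onions and a knife on it (up to 85 mm above its top); immovable, 220 mm deep, 360 mm long, 45 mm high. This point: middle of its near edge (upright face towards the mill) at table height; x level, straight into the block; y along the edge; z up. Mill, jar and bottle stand before this edge.
- jar: Sugar jar: white ceramic with a domed blue lid, loose, 68 mm diameter, 129 mm tall. Origin: centre of its underside. It stands on the table 4 mm clear of the block's near edge, on one side of the gap (either side). Must stay where it is.
- bottle: Oil bottle: green glass with paper label and a pourer, loose, 68 mm diameter, 253 mm tall. Origin: centre of its underside. It stands on the table 4 mm clear of the block's near edge, on the other side of the gap; jar and bottle are 250 to 290 mm apart, centre to centre. Must stay where it is.
- salt_mill: Small salt mill of the same dark wood and shape as the pepper mill, 141 mm tall, 53 mm diameter foot, loose; stands off to one side. Origin: centre of its underside. Must stay where it is.
- mug: White mug, 84 mm diameter, 95 mm tall, with a handle, loose; stands off to the other side. Origin: centre of its underside. Must stay where it is.

How it is judged:
By the outcome, as a careful person would: the job done as asked, in the order asked, and still so for the second after the job is handed in, with the robot touching nothing.
It also fails if it takes over 38 s, if anything falls off the work surface, if the arm or the gripper's body presses on something with over 40 N, if the wrist force passes 120 N, or if a joint passes its speed limit or range.

## Working session

There is one attempt and no reset: what is moved stays moved. The work goes in short steps, Python scripts to look and compute and a tool call to move; the robot and the scene stay as the last step left them, time stands still between calls to the robot, and variables do not carry over. Pictures are saved under pics/ and viewed, and the job is handed in when it is done.

Besides the shell and the picture viewer there is one more tool, called after "Emit:" as name([rows], argument=value, ...), one row to a line, values as JSON. drive_tool: Moves the arm, as the interface text tells. Its arguments: {"type":"object","properties":{"deltas":{"type":"array","items":{"type":"object","properties":{"dx":{"type":"number"},"dy":{"type":"number"},"dz":{"type":"number"},"wx":{"type":"number"},"wy":{"type":"number"},"wz":{"type":"number"}}}},"gripper":{"type":"number"}},"required":["deltas"]}

```bash
mkdir -p pics; ls; python3 - <<'E'
from station import r,cams,ticket
import cv2
for n in("scene","top"):
    cv2.imwrite(f"pics/{n}0.png",cams.capture(n)[:,:,::-1])
    m=cams.camera_model(n);print(n,m["intrinsics"],m["extrinsics"])
s=r.sense();print(s["time_s"],s["tcp_pos"],s["ee_rot"],s["gripper_width"])
E
```

```text
pics
scene [[421.56429144   0.         279.84447827]
 [  0.         421.56429144 214.32096635]
 [  0.           0.           1.        ]] [[-0.88501616  0.46542024  0.0114192   0.50470886]
 [ 0.35749185  0.69508937 -0.62373901 -0.09785667]
 [-0.29823812 -0.54793683 -0.78154926  1.36473302]
 [ 0.          0.          0.          1.        ]]
top [[522.71857877   0.         276.97695012]
 [  0.         522.71857877 208.98896857]
 [  0.           0.           1.        ]] [[ 0.02417933 -0.9995995   0.01470348 -0.0860311 ]
 [-0.98386382 -0.02640168 -0.17696028  0.55844749]
 [ 0.17727761 -0.01018744 -0.98410816  1.19590621]
 [ 0.          0.          0.          1.        ]]
0.1 [ 0.2104951  -0.58791348  0.22158768] [[-9.41526915e-01 -3.36936951e-01 -7.48255332e-04]
 [-3.36937767e-01  9.41525213e-01  1.79274382e-03]
 [ 1.00459625e-04  1.94003204e-03 -9.99998113e-01]] 1.0007471784895339
```

View pics/scene0.png

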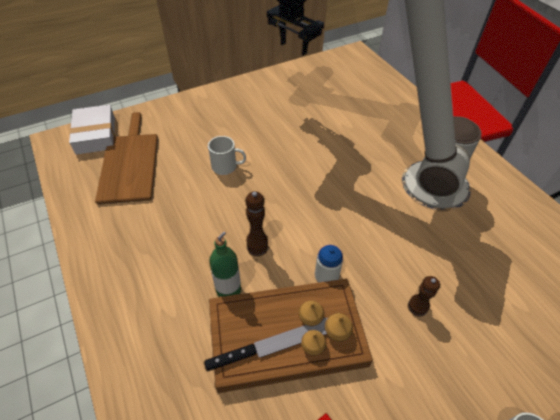

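View pics/top0.png

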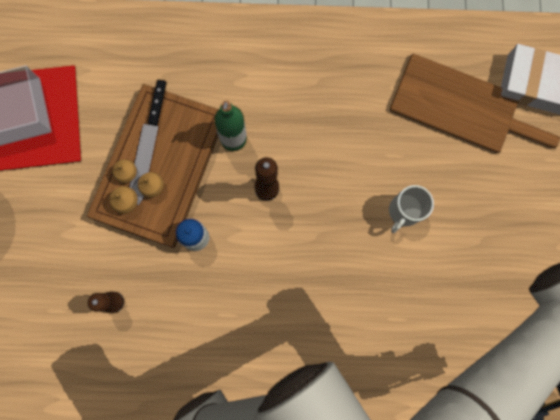

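Top view: the block is on the left with its near edge from (220,110) to (178,243). The bottle is at (231,130), the jar at (192,236), the mill at (267,185) and the mug at (413,205). I'll zoom in to find contours.

```bash
python3 - <<'E'
import cv2
a=cv2.imread("pics/top0.png")[70:320,70:340]; cv2.imwrite("pics/topc.png",cv2.resize(a,None,fx=2.4,fy=2.4,interpolation=cv2.INTER_CUBIC))
a=cv2.imread("pics/scene0.png")[170:400,190:450]; cv2.imwrite("pics/scenec.png",cv2.resize(a,None,fx=2.5,fy=2.5,interpolation=cv2.INTER_CUBIC))
E
```

```text
(no output)
```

View pics/topc.png

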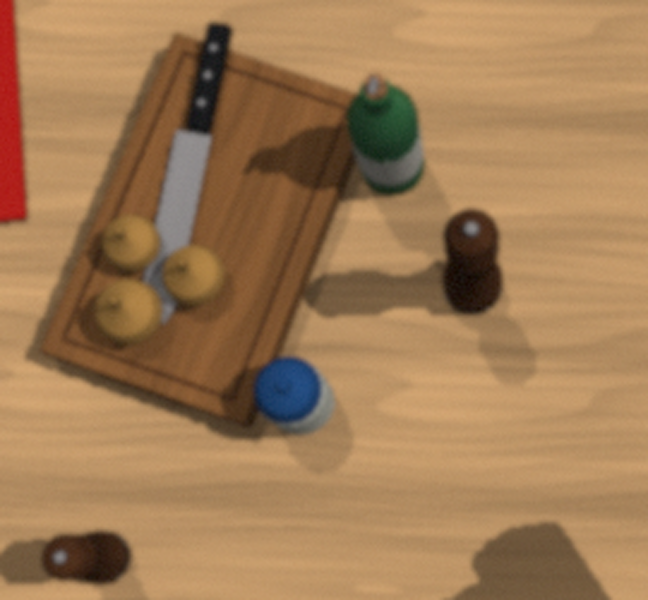

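View pics/scenec.png

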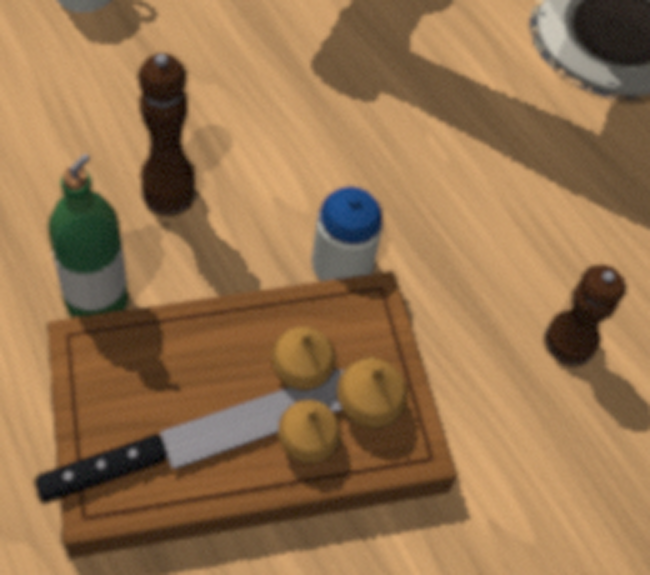

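```bash
cat > h.py <<'E'
import numpy as np,cv2
from station import r,cams,ticket
M={n:cams.camera_model(n) for n in("scene","top")}
def ray(n,u,v,z):
    K,E=np.array(M[n]["intrinsics"]),np.array(M[n]["extrinsics"]);R,t=E[:3,:3],E[:3,3]
    c=-R.T@t;d=R.T@np.linalg.inv(K)@[u,v,1];return c+d*(z-c[2])/d[2]
def proj(n,P):
    K,E=np.array(M[n]["intrinsics"]),np.array(M[n]["extrinsics"]);P=np.atleast_2d(P)
    q=(P@E[:3,:3].T+E[:3,3])@K.T;return q[:,:2]/q[:,2:]
def circ(c,rad,z):
    a=np.linspace(0,2*np.pi,40);return np.c_[c[0]+rad*np.cos(a),c[1]+rad*np.sin(a),0*a+z]
E
python3 - <<'E'
from h import *
for n in M:
    E=np.array(M[n]["extrinsics"]);print(n,-E[:3,:3].T@E[:3,3])
im=lambda n:cv2.imread(f"pics/{n}0.png")
def comps(n,mask,lo=60):
    k,l,s,c=cv2.connectedComponentsWithStats(mask.astype(np.uint8))
    for i in range(1,k):
        if s[i,4]>lo: print(n,s[i],c[i].round(1))
for n in M:
    b=im(n).astype(int);mx=b.max(2);mn=b.min(2)
    print("dark");comps(n,(mx<75))
    print("blue");comps(n,(b[:,:,0]>b[:,:,2]+50))
    print("green");comps(n,(b[:,:,1]>b[:,:,2]+25))
    print("white");comps(n,(mn>120)&(mx-mn<40))
def tc(u,v,z=.045): return ray("top",70+u/2.4,70+v/2.4,z)
def sc(u,v,z=.045): return ray("scene",190+u/2.5,170+v/2.5,z)
T=[tc(178,35),tc(358,97),tc(248,418),tc(43,348)]
S=[sc(68,543),sc(455,475),sc(393,276),sc(50,320)]
print("top",np.round(T,3));print("scene",np.round(S,3))
for Q in(T,S): print([round(float(np.linalg.norm(Q[i]-Q[(i+1)%4])),3) for i in range(4)])
E
```

```text
scene [0.88867387 0.5809049  0.99980569]
top [ 0.33950906 -0.05906948  1.27698904]
dark
scene [ 266    0   59   56 1752] [294.2  22.4]
scene [405   0  52 163 728] [420.3  80. ]
scene [462   0  35  82 483] [476.9  46.1]
scene [522   0  38  25 326] [544.3   9.5]
scene [ 497   40   63  116 1098] [529.8  98.4]
scene [455 123  24  21 264] [468.6 135.9]
scene [418 166  42  31 994] [438.5 181.1]
scene [ 98 177  56  27 104] [130.8 197.4]
scene [246 194  23  62 959] [256.2 226. ]
scene [211 242  27  37 663] [224.7 262.8]
scene [409 280  30  37 583] [422.8 298.6]
scene [217 285  37  24 279] [237.  297.8]
scene [205 344  52  28 628] [230.5 357.8]
scene [309 358  21   7  86] [319.5 360.8]
scene [217 362 154  31 723] [293.4 376.9]
blue
scene [319 246  22  20 351] [329.7 255.2]
green
scene [211 245  22  33 435] [221.  262.3]
scene [319 246  22  19 303] [329.5 254.6]
white
scene [541   0  19  10 106] [552.8   3. ]
scene [324  28  59  23 379] [354.6  38.4]
scene [   0   85  178   59 1986] [ 86.4 114.6]
scene [ 69 128  41  15 389] [ 89.4 135.3]
scene [208 136  26  19 104] [220.6 146.8]
scene [404 162
[... 830 characters left out ...]
p [220 107  23  26 351] [233.2 119.9]
top [178 220  24  24 447] [189.8 231.7]
white
top [ 175    0  385   13 2554] [423.2   3.7]
top [507  44  27  51 893] [520.5  68.9]
top [537  52  23  52 904] [550.1  79. ]
top [   0   80   48   53 1894] [ 21.3 106.1]
top [136 125  21  50 615] [145.4 148.5]
top [397 186  37  35 307] [413.6 205.7]
top [ 472  308   88  112 5032] [525.  375.5]
top [ 272  366   97   54 2782] [322.9 401.4]
top [444 398  48  22 617] [467.6 411.7]
top [[0.867 0.267 0.045]
 [0.805 0.077 0.045]
 [0.471 0.171 0.045]
 [0.535 0.377 0.045]]
scene [[0.87  0.276 0.045]
 [0.535 0.383 0.045]
 [0.471 0.184 0.045]
 [0.804 0.068 0.045]]
[0.199, 0.348, 0.216, 0.35]
[0.352, 0.209, 0.352, 0.218]
```

```bash
python3 - <<'E'
from h import *
t=cv2.imread("pics/top0.png");s=cv2.imread("pics/scene0.png")
# mill masks: dark, with sub-pixel foot widths
for n,b,roi in(("top",t,(150,210,245,290)),("scene",s,(185,262,235,280))):
    y0,y1,x0,x1=roi;g=b[y0:y1,x0:x1].max(2).astype(int)
    for y in range(0,y1-y0,2 if n=="top" else 3):
        w=np.where(g[y]<95)[0]
        print(n,y+y0,(w.min()+x0,w.max()+x0) if len(w) else None,end="; ")
    print()
a=np.hstack([cv2.resize(t[100:260,165:295],None,fx=3,fy=3,interpolation=cv2.INTER_CUBIC),cv2.resize(s[180:340,200:345],None,fx=2.7,fy=3,interpolation=cv2.INTER_CUBIC)])
print(a.shape);cv2.imwrite("pics/zz.png",a[:,:800])
E
```

```text
top 150 None; top 152 None; top 154 None; top 156 None; top 158 (np.int64(264), np.int64(267)); top 160 (np.int64(259), np.int64(272)); top 162 (np.int64(257), np.int64(274)); top 164 (np.int64(256), np.int64(275)); top 166 (np.int64(255), np.int64(276)); top 168 (np.int64(255), np.int64(276)); top 170 (np.int64(255), np.int64(276)); top 172 (np.int64(256), np.int64(276)); top 174 (np.int64(256), np.int64(276)); top 176 (np.int64(256), np.int64(276)); top 178 (np.int64(256), np.int64(275)); top 180 (np.int64(252), np.int64(276)); top 182 (np.int64(253), np.int64(277)); top 184 (np.int64(253), np.int64(277)); top 186 (np.int64(253), np.int64(278)); top 188 (np.int64(254), np.int64(278)); top 190 (np.int64(254), np.int64(278)); top 192 (np.int64(255), np.int64(277)); top 194 (np.int64(255), np.int64(276)); top 196 (np.int64(257), np.int64(275)); top 198 (np.int64(258), np.int64(272)); top 200 (np.int64(261), np.int64(269)); top 202 None; top 204 None; top 206 None; top 208 None; 
scene 185 None; scene 188 None; scene 191 None; scene 194 (np.int64(249), np.int64(260)); scene 197 (np.int
[... 221 characters left out ...]
.int64(264)); scene 215 (np.int64(247), np.int64(264)); scene 218 (np.int64(248), np.int64(263)); scene 221 (np.int64(249), np.int64(262)); scene 224 (np.int64(250), np.int64(261)); scene 227 (np.int64(251), np.int64(261)); scene 230 (np.int64(250), np.int64(262)); scene 233 (np.int64(250), np.int64(264)); scene 236 (np.int64(248), np.int64(266)); scene 239 (np.int64(247), np.int64(267)); scene 242 (np.int64(247), np.int64(267)); scene 245 (np.int64(247), np.int64(267)); scene 248 (np.int64(248), np.int64(268)); scene 251 (np.int64(249), np.int64(266)); scene 254 (np.int64(235), np.int64(264)); scene 257 (np.int64(235), np.int64(236)); scene 260 (np.int64(235), np.int64(236)); 
(480, 782, 3)
```

View pics/zz.png

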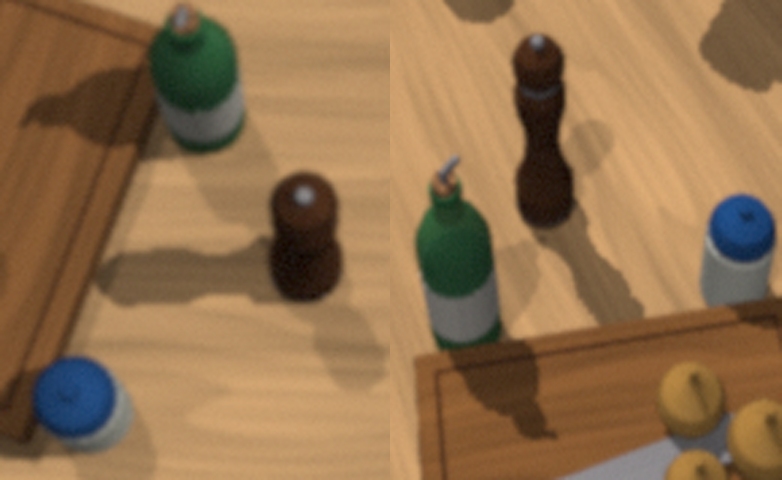

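```bash
python3 - <<'E'
from h import *
def rim(n,u,v,rad):
    E=np.array(M[n]["extrinsics"]);c=-E[:3,:3].T@E[:3,3]
    p=ray(n,u,v,0);d=(p-c)[:2];return (p[:2]+rad*d/np.linalg.norm(d)).round(4)
print("mill top",rim("top",265.3,201.3,.031)," scene",rim("scene",257.8,255.8,.031))
print("jar top",rim("top",199,249.8,.034))
print("bottle top",rim("top",234.5,150.5,.034))
print("salt", rim("top",119,308,.0265),"mug",ray("top",414,204,.095))
# near edge: bottom line in top view, top edge
for uv in((165+152/3,100+130/3),(165+128/3,100+215/3),(165+100/3,100+295/3),(165+75/3,100+350/3)):
    print("edge top z0",ray("top",*uv,0).round(4),"z45",ray("top",*uv,.045).round(4))
for x,y in((500,347),(560,336),(640,324),(700,313)):
    uv=(200+(x-390)/2.7,180+y/3);print("edge scene z45",ray("scene",*uv,.045).round(4))
# gradient profile across edge top view
t=cv2.imread("pics/top0.png").astype(int)
for y in(165,175,205,212): print(y,[(x,int(t[y,x].sum())) for x in range(180,222)])
s=cv2.imread("pics/scene0.png").astype(int)
for x in(250,265,280,300): print(x,[(y,int(s[y,x].sum())) for y in range(276,306)])
E
```

```text
mill top [ 0.6191 -0.0407]  scene [ 0.6195 -0.0448]
jar top [0.4828 0.1434]
bottle top [0.7499 0.0473]
salt [0.3175 0.3259] mug [ 0.57263732 -0.38757164  0.095     ]
edge top z0 [ 0.7344  0.0872 -0.    ] z45 [0.7205 0.082  0.045 ]
edge top z0 [0.66   0.1039 0.    ] z45 [0.6487 0.0982 0.045 ]
edge top z0 [0.5912 0.1238 0.    ] z45 [0.5823 0.1174 0.045 ]
edge top z0 [0.5445 0.142  0.    ] z45 [0.5373 0.1349 0.045 ]
edge scene z45 [0.7331 0.0977 0.045 ]
edge scene z45 [0.679  0.1141 0.045 ]
edge scene z45 [0.6071 0.1386 0.045 ]
edge scene z45 [0.5515 0.1556 0.045 ]
165 [(180, 276), (181, 286), (182, 285), (183, 278), (184, 276), (185, 269), (186, 266), (187, 252), (188, 231), (189, 228), (190, 234), (191, 243), (192, 227), (193, 206), (194, 187), (195, 200), (196, 229), (197, 257), (198, 251), (199, 251), (200, 244), (201, 248), (202, 234), (203, 213), (204, 188), (205, 183), (206, 225), (207, 293), (208, 342), (209, 367), (210, 378), (211, 371), (212, 386), (213, 398), (214, 427), (215, 430), (216, 437), (217, 440), (218, 439), (219, 435), (220, 434), (221, 436)]
175 [(180, 278), (181,
[... 2264 characters left out ...]
(278, 271), (279, 268), (280, 272), (281, 275), (282, 276), (283, 280), (284, 272), (285, 273), (286, 260), (287, 262), (288, 256), (289, 247), (290, 250), (291, 247), (292, 254), (293, 234), (294, 187), (295, 215), (296, 237), (297, 245), (298, 232), (299, 240), (300, 253), (301, 270), (302, 292), (303, 292), (304, 291), (305, 287)]
300 [(276, 429), (277, 438), (278, 447), (279, 449), (280, 450), (281, 457), (282, 443), (283, 437), (284, 415), (285, 333), (286, 277), (287, 255), (288, 258), (289, 252), (290, 237), (291, 193), (292, 209), (293, 231), (294, 229), (295, 241), (296, 239), (297, 251), (298, 273), (299, 273), (300, 285), (301, 284), (302, 286), (303, 287), (304, 279), (305, 287)]
```

```bash
python3 - <<'E'
from h import *
n=np.array([np.sin(np.radians(18)),np.cos(np.radians(18))]);e=np.array([n[1],-n[0]])
A=[ray("top",u,v,0)[:2] for u,v in((206.4,165),(202.8,175),(191.3,205),(188.8,212))]
B=[ray("scene",u,v,.045)[:2] for u,v in((250,292.6),(265,290),(300,285))]
A2=[ray("top",u,v,.045)[:2] for u,v in((203.2,165),(199.5,175),(187.8,205),(185,212))]
for Q in(A,A2,B):
    Q=np.array(Q);d=Q[-1]-Q[0];print("edge",Q.round(4).tolist(),"ang",np.degrees(np.arctan2(d[1],-d[0])).round(2),"n-offset",(Q@n).round(4))
for nm,p in dict(mill=(.619,-.043),jar=(.4828,.1434),bottle=(.7499,.0473)).items():
    p=np.array(p);print(nm,"n",(p@n).round(4),"e",(p@e).round(4))
print("e corners",[ (np.array(p)@e).round(3) for p in((.805,.077),(.471,.171),(.804,.068),(.471,.184))])
t=cv2.imread("pics/top0.png");s=cv2.imread("pics/scene0.png")
for name,c,prof in(("mill",(.6191,-.0427),((.031,0),(.031,.04),(.017,.1),(.025,.16))),("jar",(.4828,.1434),((.034,0),(.034,.1))),("bot",(.7499,.0473),((.034,0),(.034,.1))),("salt",(.3175,.3259),((.0265,0),(.0265,.025)))):
    for rad,z in prof:
        for nn,im in(("top",t),("scene",s)):
            cv2.polylines(im,[np.round(proj(nn,circ(c,rad,z))*8).astype(np.int32)],True,(0,255,255),1,cv2.LINE_AA,3)
a=np.hstack([cv2.resize(t[100:260,165:295],None,fx=3,fy=3,interpolation=cv2.INTER_CUBIC),cv2.resize(s[180:340,200:345],None,fx=2.7,fy=3,interpolation=cv2.INTER_CUBIC)])
cv2.imwrite("pics/zz2.png",a)
E
```

```text
edge [[0.6772, 0.1079], [0.6511, 0.1157], [0.5739, 0.1404], [0.5561, 0.1456]] ang 17.29 n-offset [0.3119 0.3112 0.3108 0.3103]
edge [[0.6651, 0.1098], [0.6399, 0.1175], [0.5654, 0.1417], [0.5483, 0.1474]] ang 17.86 n-offset [0.3099 0.3095 0.3095 0.3096]
edge [[0.7088, 0.1006], [0.672, 0.1114], [0.5861, 0.1398]] ang 17.71 n-offset [0.3147 0.3136 0.3141]
mill n 0.1504 e 0.602
jar n 0.2856 e 0.4149
bottle n 0.2767 e 0.6986
e corners [np.float64(0.742), np.float64(0.395), np.float64(0.744), np.float64(0.391)]
```

View pics/zz2.png

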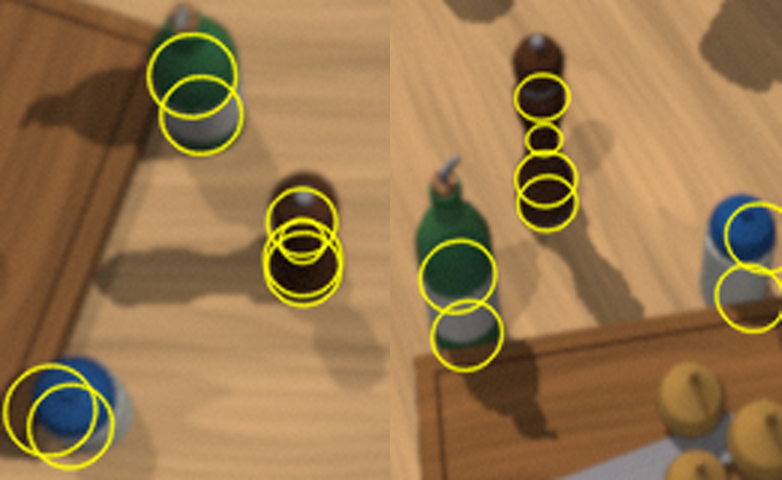

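Overlay: the mill circles fit in both views at about (0.619,-0.043). The bottle fits too. The jar guess was off, so I corrected it by the residual to about (0.495,0.130). That gives a 268 mm spacing and a 4 mm edge gap, matching the description. The edge is at n≈0.312 and points in at 18° from +y. A vertical hand would bring the gripper body against the mill head, so I'll tilt it back 45°.

```bash
cat > mv.py <<'E'
from h import *
from scipy.spatial.transform import Rotation as Ro
a=np.radians(18);n=np.array([np.sin(a),np.cos(a),0]);e=np.array([n[1],-n[0],0]);k=np.array([0,0,1.])
th=np.radians(45);R1=np.c_[-np.cos(th)*n-np.sin(th)*k,-e,np.sin(th)*n-np.cos(th)*k]
def W(en,z): return en[0]*e+en[1]*n+z*k
def delta(en,z,R=R1):
    s=r.sense();p=np.array(s["tcp_pos"]);R0=np.array(s["ee_rot"])
    print("d",(R0.T@(W(en,z)-p)).round(4),"w",np.degrees(Ro.from_matrix(R0.T@R).as_rotvec()).round(2))
def st():
    s=r.sense();p=np.array(s["tcp_pos"]);print("t",s["time_s"],"e,n,z",(p@e).round(4),(p@n).round(4),p[2].round(4),"F e,n,z",[round(float(np.dot(s["wrist_force"],v)),2) for v in(e,n,k)],"w",round(s["gripper_width"],3),"J",np.round(s["joints"],1))
E
python3 -c "
from mv import *
st(); print(np.linalg.det(R1)); delta((.602,.00),.16)
print(W((.602,0),.16))"
```

```text
t 0.1 e,n,z 0.3819 -0.4941 0.2216 F e,n,z [-0.24, 0.65, 0.38] w 1.001 J [-55.5  22.1   0.4  -0.  -68.4 -14.8]
0.9999999999999999
d [-0.4763  0.2563  0.062 ] w [-20.41 -41.72 -49.56]
[ 0.57253602 -0.18602823  0.16      ]
```

Emit:
drive_tool([
  {"dx": -0.12,"dy": 0.064,"dz": -0.02,"wx": -5,"wy": -10,"wz": -12},
  {"dx": -0.12,"dy": 0.064,"dz": -0.02,"wx": -5,"wy": -10,"wz": -12},
  {"dx": -0.12,"dy": 0.064,"dz": -0.02,"wx": -5,"wy": -10,"wz": -12},
  {"dx": -0.12,"dy": 0.064,"dz": -0.02,"wx": -5,"wy": -10,"wz": -12},
  {"dx": -0.24,"dy": 0.128,"dz": -0.02,"wx": -10,"wy": -21,"wz": -25},
  {"dx": -0.24,"dy": 0.128,"dz": -0.02,"wx": -10,"wy": -21,"wz": -25},
  {"dx": -0.24,"dy": 0.128,"dz": -0.02,"wx": -10,"wy": -21,"wz": -25},
  {"dx": -0.24,"dy": 0.128,"dz": -0.02,"wx": -10,"wy": -21,"wz": -25},
  {"dx": -0.36,"dy": 0.192,"dz": 0.0,"wx": -15,"wy": -31,"wz": -37},
  {"dx": -0.36,"dy": 0.192,"dz": 0.0,"wx": -15,"wy": -31,"wz": -37},
  {"dx": -0.36,"dy": 0.192,"dz": 0.0,"wx": -15,"wy": -31,"wz": -37},
  {"dx": -0.36,"dy": 0.192,"dz": 0.0,"wx": -15,"wy": -31,"wz": -37},
  {"dx": -0.476,"dy": 0.256,"dz": 0.03,"wx": -20.4,"wy": -41.7,"wz": -49.5},
  {"dx": -0.476,"dy": 0.256,"dz": 0.03,"wx": -20.4,"wy": -41.7,"wz": -49.5},
  {"dx": -0.476,"dy": 0.256,"dz": 0.03,"wx": -20.4,"wy": -41.7,"wz": -49.5},
  {"dx": -0.476,"dy": 0.256,"dz": 0.03,"wx": -20.4,"wy": -41.7,"wz": -49.5},
  {"dx": -0.476,"dy": 0.256,"dz": 0.03,"wx": -20.4,"wy": -41.7,"wz": -49.5},
], gripper=0.32)

```text
time_s: 1.8
tcp_pos: [0.572, -0.1876, 0.1919]
ee_rot: [[-0.219, -0.951, 0.218], [-0.674, 0.309, 0.67], [-0.705, 0.0, -0.709]]
wrist_force: [0.1, 0.0, -0.4]
gripper_width: 0.32
```

```bash
python3 - <<'E'
from mv import *
st(); print((R1.T@np.array(r.sense()["ee_rot"])).round(3)); 
for nm in("scene","top"): cv2.imwrite(f"pics/{nm}1.png",cams.capture(nm)[:,:,::-1])
delta((.602,.075),.0145)
E
```

```text
t 1.8 e,n,z 0.602 -0.0017 0.1919 F e,n,z [0.09, 0.05, -0.44] w 0.32 J [-27.6  28.6   8.9 -44.5 -82.7  20.6]
[[ 1.    -0.     0.003]
 [ 0.     1.     0.   ]
 [-0.003 -0.     1.   ]]
d [0.0709 0.0005 0.181 ] w [-0.13 -0.18 -0.01]
```

View pics/scene1.png

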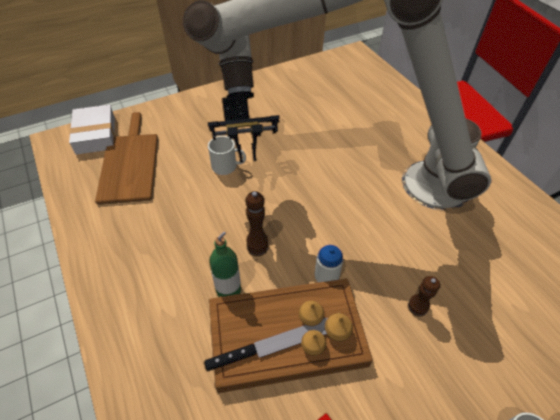

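View pics/top1.png

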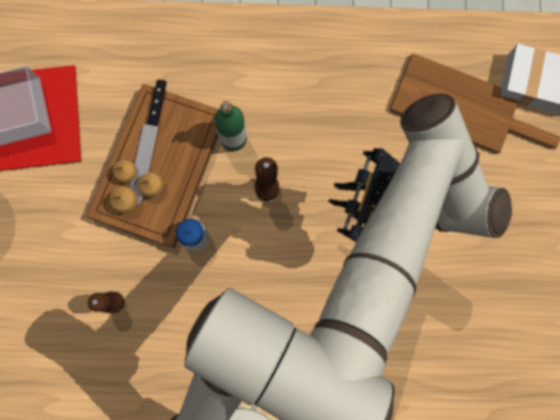

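Emit:
drive_tool([
  {"dx": 0.01,"dz": 0.03},
  {"dx": 0.03,"dz": 0.075},
  {"dx": 0.045,"dz": 0.12},
  {"dx": 0.06,"dz": 0.155},
  {"dx": 0.068,"dz": 0.173},
  {"dx": 0.071,"dy": 0.0005,"dz": 0.181},
  {"dx": 0.071,"dy": 0.0005,"dz": 0.181},
  {"dx": 0.071,"dy": 0.0005,"dz": 0.181},
])

```text
schema error: expected keys dx, dy, dz, wx, wy, wz
```

```bash
python3 - <<'E'
from mv import *
st()
for nm in("scene","top"):
    im=cams.capture(nm)[:,:,::-1].copy();cv2.imwrite(f"pics/{nm}2.png",im)
t=cv2.imread("pics/top2.png");s=cv2.imread("pics/scene2.png")
a=np.hstack([cv2.resize(t[100:260,165:325],None,fx=2.5,fy=2.5,interpolation=cv2.INTER_CUBIC),cv2.resize(s[150:310,190:350],None,fx=2.5,fy=2.5,interpolation=cv2.INTER_CUBIC)])
cv2.imwrite("pics/zz3.png",a)
E
```

```text
t 1.9 e,n,z 0.6021 -0.0023 0.1929 F e,n,z [-0.28, 0.77, 0.85] w 0.319 J [-27.7  28.5   9.  -44.5 -82.7  20.6]
```

View pics/zz3.png

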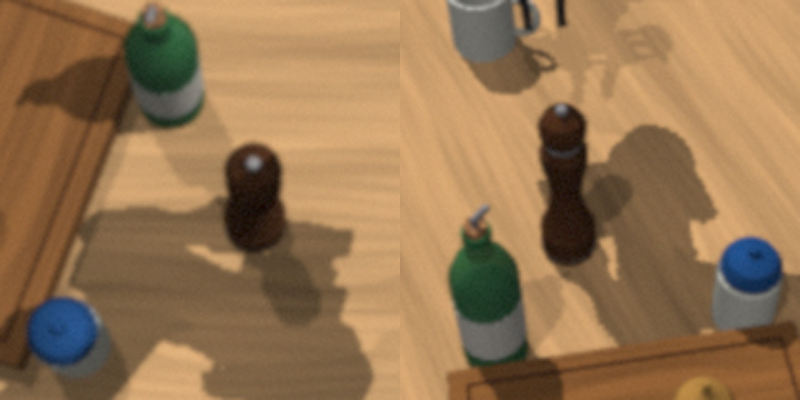

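The call was refused because every row needs all six keys. Nothing has moved.

Emit:
drive_tool([
  {"dx": 0.01,"dy": 0,"dz": 0.03,"wx": 0,"wy": 0,"wz": 0},
  {"dx": 0.03,"dy": 0,"dz": 0.075,"wx": 0,"wy": 0,"wz": 0},
  {"dx": 0.045,"dy": 0,"dz": 0.12,"wx": 0,"wy": 0,"wz": 0},
  {"dx": 0.06,"dy": 0,"dz": 0.155,"wx": 0,"wy": 0,"wz": 0},
  {"dx": 0.068,"dy": 0,"dz": 0.173,"wx": 0,"wy": 0,"wz": 0},
  {"dx": 0.071,"dy": 0,"dz": 0.181,"wx": 0,"wy": 0,"wz": 0},
  {"dx": 0.071,"dy": 0,"dz": 0.181,"wx": 0,"wy": 0,"wz": 0},
  {"dx": 0.071,"dy": 0,"dz": 0.181,"wx": 0,"wy": 0,"wz": 0},
])

```text
time_s: 2.8
tcp_pos: [0.5977, -0.1146, 0.016]
ee_rot: [[-0.217, -0.951, 0.222], [-0.675, 0.31, 0.67], [-0.705, -0.004, -0.709]]
wrist_force: [0.3, -0.7, 1.1]
gripper_width: 0.319
```

```bash
python3 - <<'E'
from mv import *
st()
for nm in("scene","top"):
    im=cams.capture(nm)[:,:,::-1].copy();cv2.imwrite(f"pics/{nm}2.png",im)
t=cv2.imread("pics/top2.png");s=cv2.imread("pics/scene2.png")
a=np.hstack([cv2.resize(t[100:260,165:325],None,fx=2.5,fy=2.5,interpolation=cv2.INTER_CUBIC),cv2.resize(s[150:310,190:350],None,fx=2.5,fy=2.5,interpolation=cv2.INTER_CUBIC)])
cv2.imwrite("pics/zz4.png",a)
E
```

```text
t 2.8 e,n,z 0.6038 0.0757 0.016 F e,n,z [0.54, -0.61, 1.12] w 0.319 J [-21.7  39.7   0.6 -50.7 -65.5  32. ]
```

View pics/zz4.png

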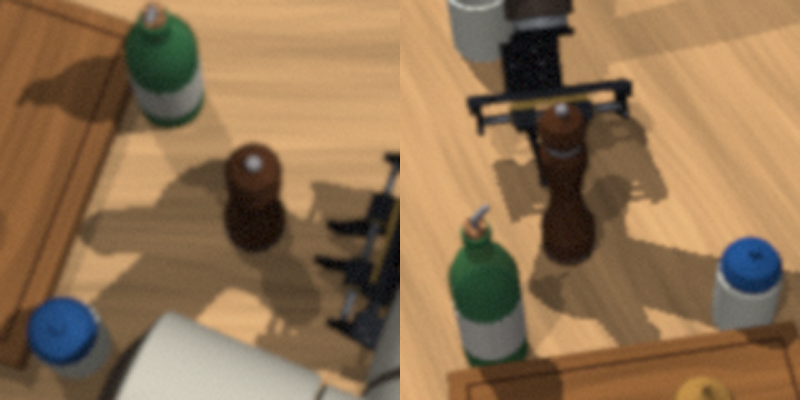

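Fingertips straddle the mill's push axis, 4 cm behind the foot and about 22 mm up at the contact edge. Now a slow first push of about 55 mm.

Emit:
drive_tool([
  {"dx": -0.007,"dy": 0.0005,"dz": 0.007,"wx": 0,"wy": 0,"wz": 0},
  {"dx": -0.014,"dy": 0.001,"dz": 0.014,"wx": 0,"wy": 0,"wz": 0},
  {"dx": -0.0205,"dy": 0.0015,"dz": 0.0205,"wx": 0,"wy": 0,"wz": 0},
  {"dx": -0.0255,"dy": 0.002,"dz": 0.0255,"wx": 0,"wy": 0,"wz": 0},
  {"dx": -0.028,"dy": 0.002,"dz": 0.028,"wx": 0,"wy": 0,"wz": 0},
  {"dx": -0.031,"dy": 0.003,"dz": 0.031,"wx": 0,"wy": 0,"wz": 0},
  {"dx": -0.034,"dy": 0.004,"dz": 0.034,"wx": 0,"wy": 0,"wz": 0},
  {"dx": -0.037,"dy": 0.005,"dz": 0.037,"wx": 0,"wy": 0,"wz": 0},
  {"dx": -0.04,"dy": 0.006,"dz": 0.04,"wx": 0,"wy": 0,"wz": 0},
  {"dx": -0.043,"dy": 0.007,"dz": 0.043,"wx": 0,"wy": 0,"wz": 0},
  {"dx": -0.046,"dy": 0.008,"dz": 0.046,"wx": 0,"wy": 0,"wz": 0},
  {"dx": -0.049,"dy": 0.009,"dz": 0.049,"wx": 0,"wy": 0,"wz": 0},
  {"dx": -0.052,"dy": 0.01,"dz": 0.052,"wx": 0,"wy": 0,"wz": 0},
  {"dx": -0.055,"dy": 0.011,"dz": 0.055,"wx": 0,"wy": 0,"wz": 0},
  {"dx": -0.058,"dy": 0.012,"dz": 0.058,"wx": 0,"wy": 0,"wz": 0},
  {"dx": -0.061,"dy": 0.013,"dz": 0.061,"wx": 0,"wy": 0,"wz": 0},
  {"dx": -0.064,"dy": 0.0145,"dz": 0.064,"wx": 0,"wy": 0,"wz": 0},
  {"dx": -0.067,"dy": 0.0155,"dz": 0.067,"wx": 0,"wy": 0,"wz": 0},
  {"dx": -0.069,"dy": 0.0165,"dz": 0.069,"wx": 0,"wy": 0,"wz": 0},
])

```text
time_s: 4.8
tcp_pos: [0.6113, -0.015, 0.014]
ee_rot: [[-0.219, -0.951, 0.219], [-0.674, 0.31, 0.671], [-0.706, -0.001, -0.708]]
wrist_force: [0.9, -4.7, 2.4]
gripper_width: 0.321
```

```bash
cat > look.py <<'E'
import sys
from mv import *
st();i=sys.argv[1]
for nm in("scene","top"):
    cv2.imwrite(f"pics/{nm}{i}.png",cams.capture(nm)[:,:,::-1])
t=cv2.imread(f"pics/top{i}.png");s=cv2.imread(f"pics/scene{i}.png")
a=np.hstack([cv2.resize(t[100:260,165:325],None,fx=2.5,fy=2.5,interpolation=cv2.INTER_CUBIC),cv2.resize(s[150:310,190:350],None,fx=2.5,fy=2.5,interpolation=cv2.INTER_CUBIC)])
cv2.imwrite(f"pics/z{i}.png",a)
E
python3 look.py 5
```

```text
t 4.8 e,n,z 0.586 0.1747 0.014 F e,n,z [2.26, -4.19, 2.39] w 0.321 J [-13.1  37.9  -3.1 -54.9 -59.3  29. ]
```

View pics/z5.png

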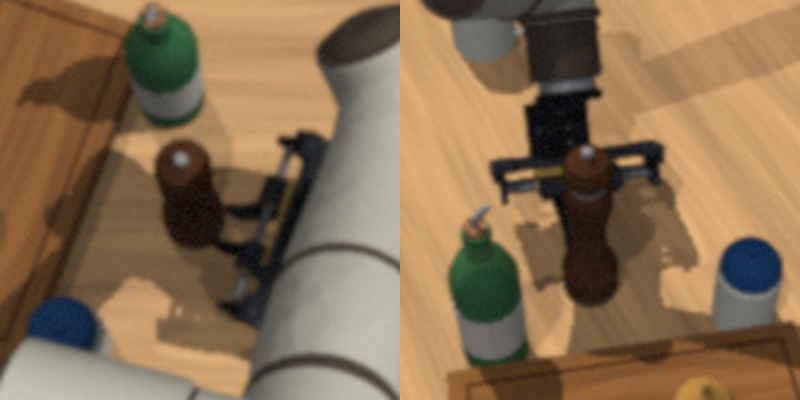

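Mill is upright in the cradle, foot at about (195,225) in the left crop, with bottle and jar unmoved. Continuing to about 8 mm short of the edge.

Emit:
drive_tool([
  {"dx": -0.003,"dy": 0.001,"dz": 0.003,"wx": 0,"wy": 0,"wz": 0},
  {"dx": -0.006,"dy": 0.002,"dz": 0.006,"wx": 0,"wy": 0,"wz": 0},
  {"dx": -0.009,"dy": 0.003,"dz": 0.009,"wx": 0,"wy": 0,"wz": 0},
  {"dx": -0.012,"dy": 0.004,"dz": 0.012,"wx": 0,"wy": 0,"wz": 0},
  {"dx": -0.015,"dy": 0.005,"dz": 0.015,"wx": 0,"wy": 0,"wz": 0},
  {"dx": -0.018,"dy": 0.006,"dz": 0.018,"wx": 0,"wy": 0,"wz": 0},
  {"dx": -0.021,"dy": 0.007,"dz": 0.021,"wx": 0,"wy": 0,"wz": 0},
  {"dx": -0.024,"dy": 0.008,"dz": 0.024,"wx": 0,"wy": 0,"wz": 0},
  {"dx": -0.027,"dy": 0.009,"dz": 0.027,"wx": 0,"wy": 0,"wz": 0},
  {"dx": -0.03,"dy": 0.01,"dz": 0.03,"wx": 0,"wy": 0,"wz": 0},
  {"dx": -0.033,"dy": 0.011,"dz": 0.033,"wx": 0,"wy": 0,"wz": 0},
  {"dx": -0.036,"dy": 0.012,"dz": 0.036,"wx": 0,"wy": 0,"wz": 0},
  {"dx": -0.039,"dy": 0.013,"dz": 0.039,"wx": 0,"wy": 0,"wz": 0},
  {"dx": -0.042,"dy": 0.014,"dz": 0.042,"wx": 0,"wy": 0,"wz": 0},
  {"dx": -0.044,"dy": 0.0145,"dz": 0.044,"wx": 0,"wy": 0,"wz": 0},
  {"dx": -0.045,"dy": 0.015,"dz": 0.045,"wx": 0,"wy": 0,"wz": 0},
])

```text
time_s: 6.5
tcp_pos: [0.6167, 0.0501, 0.014]
ee_rot: [[-0.219, -0.951, 0.219], [-0.674, 0.31, 0.671], [-0.706, -0.001, -0.708]]
wrist_force: [-0.6, -5.3, 3.5]
gripper_width: 0.321
```

```bash
python3 look.py 6
```

```text
t 6.5 e,n,z 0.5711 0.2382 0.014 F e,n,z [1.11, -5.21, 3.5] w 0.321 J [ -7.2  36.9  -4.8 -57.6 -55.2  26.8]
```

View pics/z6.png

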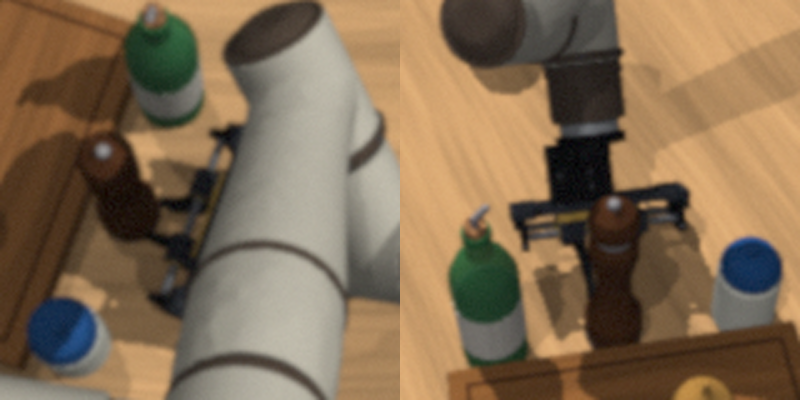

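Emit:
drive_tool([
  {"dx": -0.001,"dy": 0,"dz": 0.001,"wx": 0,"wy": 0,"wz": 0},
  {"dx": -0.002,"dy": 0,"dz": 0.002,"wx": 0,"wy": 0,"wz": 0},
  {"dx": -0.003,"dy": 0,"dz": 0.003,"wx": 0,"wy": 0,"wz": 0},
  {"dx": -0.004,"dy": 0,"dz": 0.004,"wx": 0,"wy": 0,"wz": 0},
])

```text
time_s: 7.0
tcp_pos: [0.618, 0.0549, 0.0138]
ee_rot: [[-0.219, -0.951, 0.219], [-0.674, 0.31, 0.671], [-0.706, -0.0, -0.708]]
wrist_force: [-0.6, -5.6, 2.9]
gripper_width: 0.321
```

```bash
python3 -c "
from mv import *
st()"
```

```text
t 7.0 e,n,z 0.5708 0.2432 0.0138 F e,n,z [1.13, -5.5, 2.94] w 0.321 J [ -6.7  36.9  -4.7 -57.7 -54.9  26.5]
```

Emit:
drive_tool([
  {"dx": -0.001,"dy": 0,"dz": 0.001,"wx": 0,"wy": 0,"wz": 0},
  {"dx": -0.002,"dy": 0,"dz": 0.002,"wx": 0,"wy": 0,"wz": 0},
])

```text
time_s: 7.2
tcp_pos: [0.6188, 0.0576, 0.0138]
ee_rot: [[-0.219, -0.951, 0.218], [-0.674, 0.309, 0.671], [-0.706, 0.0, -0.708]]
wrist_force: [-2.1, -5.0, 3.6]
gripper_width: 0.319
```

```bash
python3 -c "
from mv import *
st()"
```

```text
t 7.2 e,n,z 0.5707 0.246 0.0138 F e,n,z [-0.5, -5.42, 3.56] w 0.319 J [ -6.4  36.9  -4.7 -57.8 -54.8  26.3]
```

Emit:
drive_tool([
  {"dx": -0.001,"dy": 0,"dz": 0.001,"wx": 0,"wy": 0,"wz": 0},
  {"dx": -0.0015,"dy": 0,"dz": 0.0015,"wx": 0,"wy": 0,"wz": 0},
  {"dx": -0.0015,"dy": 0,"dz": 0.0015,"wx": 0,"wy": 0,"wz": 0},
])

```text
time_s: 7.5
tcp_pos: [0.6194, 0.0596, 0.0138]
ee_rot: [[-0.219, -0.951, 0.218], [-0.674, 0.309, 0.671], [-0.706, 0.0, -0.709]]
wrist_force: [-1.4, -4.9, 4.0]
gripper_width: 0.316
```

```bash
python3 look.py 7
```

```text
t 7.5 e,n,z 0.5706 0.2481 0.0138 F e,n,z [0.14, -5.09, 3.98] w 0.316 J [ -6.2  36.9  -4.7 -57.8 -54.7  26.2]
```

View pics/z7.png

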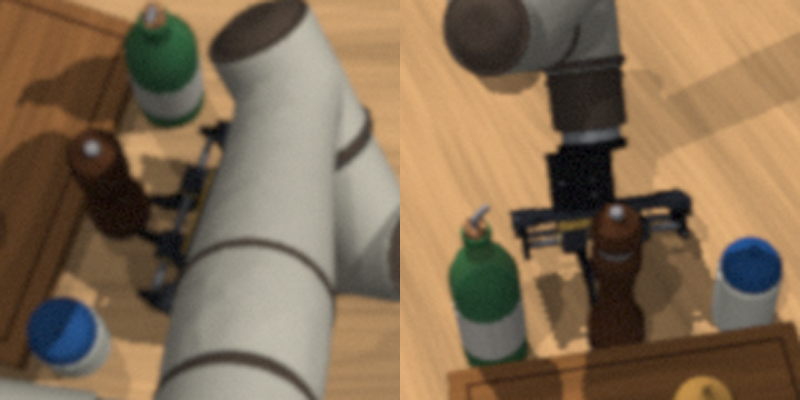

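Still upright and sliding at a steady ~5 N, with the edge not yet felt. I'll continue in small steps.

Emit:
drive_tool([
  {"dx": -0.001,"dy": 0,"dz": 0.001,"wx": 0,"wy": 0,"wz": 0},
  {"dx": -0.0015,"dy": 0,"dz": 0.0015,"wx": 0,"wy": 0,"wz": 0},
])

```text
time_s: 7.8
tcp_pos: [0.6197, 0.0601, 0.0136]
ee_rot: [[-0.219, -0.951, 0.218], [-0.675, 0.309, 0.67], [-0.704, -0.001, -0.71]]
wrist_force: [-4.4, -11.6, 6.4]
gripper_width: 0.32
```

```bash
python3 -c "
from mv import *
st()"
```

```text
t 7.8 e,n,z 0.5707 0.2487 0.0136 F e,n,z [-0.61, -12.36, 6.38] w 0.32 J [ -6.1  36.9  -4.7 -57.7 -54.6  26.1]
```

Emit:
drive_tool([
  {"dx": -0.001,"dy": 0,"dz": 0.001,"wx": 0,"wy": 0,"wz": 0},
  {"dx": -0.001,"dy": 0,"dz": 0.001,"wx": 0,"wy": 0,"wz": 0},
])

```text
time_s: 8.0
tcp_pos: [0.6198, 0.0603, 0.0136]
ee_rot: [[-0.219, -0.951, 0.218], [-0.677, 0.309, 0.668], [-0.703, -0.001, -0.711]]
wrist_force: [-5.7, -13.0, 6.2]
gripper_width: 0.319
```

```bash
python3 -c "
from mv import *
st()"
```

```text
t 8.0 e,n,z 0.5708 0.2488 0.0136 F e,n,z [-1.43, -14.1, 6.21] w 0.319 J [ -6.1  36.9  -4.7 -57.7 -54.5  26. ]
```

The mill has stopped while the force climbs to 14 N, so it is against the block. Backing straight off, slowly at first, then up.

Emit:
drive_tool([
  {"dx": 0.002,"dy": 0,"dz": -0.002,"wx": 0,"wy": 0,"wz": 0},
  {"dx": 0.004,"dy": 0,"dz": -0.004,"wx": 0,"wy": 0,"wz": 0},
  {"dx": 0.006,"dy": 0,"dz": -0.006,"wx": 0,"wy": 0,"wz": 0},
  {"dx": 0.01,"dy": 0,"dz": -0.01,"wx": 0,"wy": 0,"wz": 0},
  {"dx": 0.016,"dy": 0,"dz": -0.016,"wx": 0,"wy": 0,"wz": 0},
  {"dx": 0.024,"dy": 0,"dz": -0.024,"wx": 0,"wy": 0,"wz": 0},
  {"dx": 0.034,"dy": 0,"dz": -0.034,"wx": 0,"wy": 0,"wz": 0},
  {"dx": 0.046,"dy": 0,"dz": -0.046,"wx": 0,"wy": 0,"wz": 0},
  {"dx": 0.058,"dy": 0,"dz": -0.062,"wx": 0,"wy": 0,"wz": 0},
  {"dx": 0.07,"dy": 0,"dz": -0.085,"wx": 0,"wy": 0,"wz": 0},
  {"dx": 0.075,"dy": 0,"dz": -0.12,"wx": 0,"wy": 0,"wz": 0},
  {"dx": 0.075,"dy": 0,"dz": -0.16,"wx": 0,"wy": 0,"wz": 0},
  {"dx": 0.075,"dy": 0,"dz": -0.2,"wx": 0,"wy": 0,"wz": 0},
  {"dx": 0.075,"dy": 0,"dz": -0.22,"wx": 0,"wy": 0,"wz": 0},
  {"dx": 0.075,"dy": 0,"dz": -0.22,"wx": 0,"wy": 0,"wz": 0},
  {"dx": 0.075,"dy": 0,"dz": -0.22,"wx": 0,"wy": 0,"wz": 0},
])

```text
time_s: 9.6
tcp_pos: [0.5559, -0.1355, 0.1166]
ee_rot: [[-0.22, -0.95, 0.22], [-0.673, 0.311, 0.671], [-0.706, -0.0, -0.708]]
wrist_force: [0.4, 0.4, 0.2]
gripper_width: 0.318
```

```bash
python3 look.py 8; python3 - <<'E'
from mv import *
for nm,boxes in(("top",((100,160,215,250),(215,255,175,210),(285,320,80,130))),("scene",((230,300,205,245),(240,285,310,350),(270,320,400,445),(130,180,200,250)))):
    A=cv2.imread(f"pics/{nm}0.png",0);B=cv2.imread(f"pics/{nm}8.png",0)
    for y0,y1,x0,x1 in boxes: print(nm,(y0,x0),[np.round(v,2) for v in cv2.phaseCorrelate(np.float32(A[y0:y1,x0:x1]),np.float32(B[y0:y1,x0:x1]))])
E
```

```text
t 9.6 e,n,z 0.5705 0.043 0.1166 F e,n,z [0.25, 0.49, 0.16] w 0.318 J [-24.4  30.   -0.6 -47.3 -72.9  26.6]
top (100, 215) [array([-0.01,  0.02]), np.float64(1.06)]
top (215, 175) [array([-0.02,  0.72]), np.float64(0.63)]
top (285, 80) [array([-0.19, -0.07]), np.float64(0.65)]
scene (230, 205) [array([-0.01,  0.  ]), np.float64(1.0)]
scene (240, 310) [array([0.24, 0.51]), np.float64(0.82)]
scene (270, 400) [array([ 0.5 , -0.42]), np.float64(0.73)]
scene (130, 200) [array([0.21, 0.19]), np.float64(0.4)]
```

View pics/z8.png

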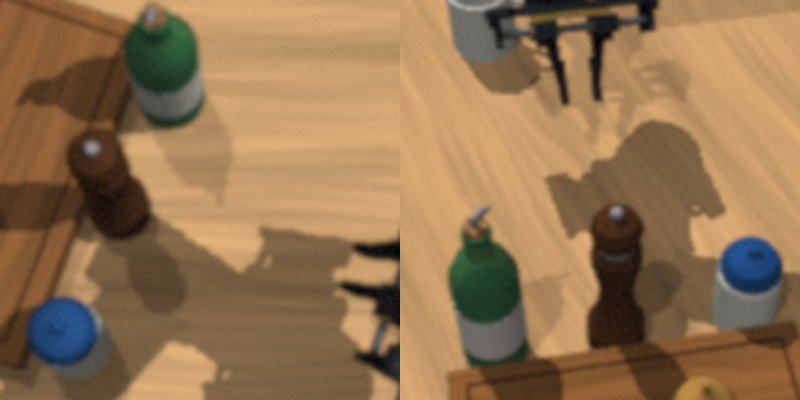

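View pics/scene8.png

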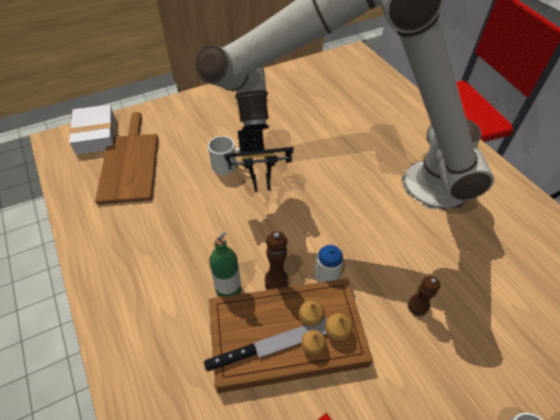

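View pics/top8.png

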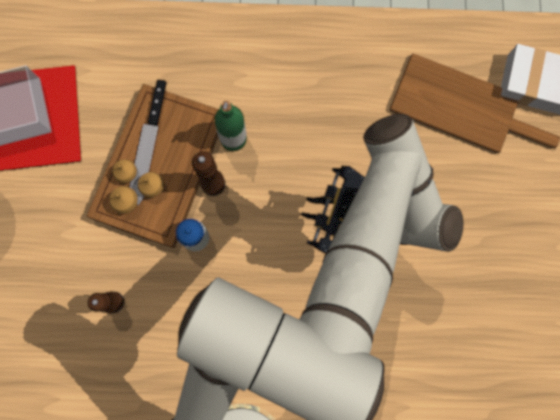

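Mill stands upright at the edge in the gap, with its foot at (214,185) in the top view. The jar correlation shift could come from shadow, so I'll check it with colour masks and also measure the mill's foot.

```bash
python3 - <<'E'
from mv import *
for nm,box in(("top",(210,262,168,215)),("scene",(238,290,308,350))):
    for i in(0,8):
        b=cv2.imread(f"pics/{nm}{i}.png")[box[0]:box[1],box[2]:box[3]].astype(int)
        m=(b[:,:,0]>1.4*b[:,:,2])&(b[:,:,0]>60);y,x=np.nonzero(m);print(nm,i,m.sum(),x.mean().round(2),y.mean().round(2),x.min(),x.max(),y.min(),y.max())
for i in (0,8):
    b=cv2.imread(f"pics/top{i}.png")[285:320,80:130];y,x=np.nonzero(b.max(2)<75);print("salt",i,len(x),x.mean().round(2),y.mean().round(2))
t=cv2.imread("pics/top8.png");s=cv2.imread("pics/scene8.png")
c=W((.5707,.2832),0)
for rad,z in((.031,0),(.031,.04),(.025,.16)):
    for nn,im in(("top",t),("scene",s)): cv2.polylines(im,[np.round(proj(nn,circ(c,rad,z))*8).astype(np.int32)],True,(0,255,255),1,cv2.LINE_AA,3)
cv2.imwrite("pics/z9.png",np.hstack([cv2.resize(t[130:230,165:265],None,fx=4,fy=4,interpolation=2),cv2.resize(s[220:320,225:325],None,fx=4,fy=4,interpolation=2)]))
E
```

```text
top 0 553 21.46 22.11 8 34 10 35
top 8 576 21.52 22.3 8 35 10 35
scene 0 405 22.02 17.84 11 33 7 28
scene 8 408 21.99 17.86 10 33 7 28
salt 0 488 27.12 17.15
salt 8 431 30.31 17.93
```

View pics/z9.png

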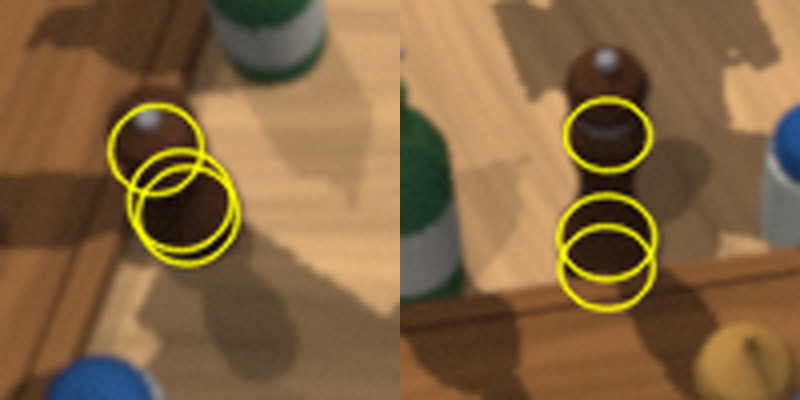

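```bash
python3 -c "
from station import ticket,r
print(r.sense()['wrist_force']);print(ticket.finish_job())"
```

```text
[ 0.22469098 -0.5436114   0.05067255]
the job is handed in; nothing more can be done
None
```

The pepper mill is standing upright in the gap between the jar and the bottle, with its foot against the butcher's block. The job was handed in at about 10 s of robot time. I pushed the foot about 22 mm up with two fingertips set 28 mm apart. The hand was tilted back 45° so that its body stayed clear of the mill's upper part.

**Contact with the block:** The pushing force rose from about 5 N to 14 N while the fingers moved less than 1 mm. I took that as the foot meeting the edge. In both camera views the mill is where the finger position predicts, upright and up against the edge line. The block edge I first estimated was about 2 mm nearer than where contact came, which is within the calibration error.

**Other objects:**
- **Jar and bottle:** They did not move (under 0.2 px for both in the final pictures). One correlation check showed the jar shifted 0.7 px, but its lid's colour mask showed no movement, so I put that down to shadow.
- **Salt mill:** Its dark-pixel centre shifted about 3 px in the top view. I attribute this to lighting, since the arm never went near it and the correlation check showed only 0.2 px. I did not check it further.
- **Mug:** It looks unmoved in the pictures. Its correlation shift was also small (0.3 px), though that match was weak.

The hand ended about 0.24 m from the mill, touching nothing, with the wrist force near zero. One move call was refused because its rows lacked some of the required keys. Nothing moved, and I sent it again with all of them.

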